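Bring the red specimen round the bend of the hanging rack

ROBOT

A 6-joint arm with a two-finger parallel gripper is mounted at the origin on the work surface. World frame = base frame: x ahead of the robot, y to its left, z up, the work surface at z = 0. Lengths are in m, angles in rad, forces in N, time in s.
With the tool pointing down it reaches from about 0.35 to 0.975 m from the base axis. Payload 4.9 kg.
Tool frame: the origin (TCP) lies at the very end of the fingers, on their centre line; the grasp point (between the pads) lies 19 mm behind it; y points along the fingers, z is the direction in which the jaws open and shut, and the axes are right-handed (so a half turn about y gives the same grasp; the last joint's range is limited). The gripper opens to 85 mm and grips with 20 to 120 N. Pads are 22 mm wide; open, the fingers measure 114 mm over their backs; the gripper's body (76 mm by 85 mm) begins 54 mm behind the grasp point. The pads swing forward as they close: fully open they stand 13 mm farther back than shut.
Start: joints at [-1.226, 0.053, 1.613, -0, 1.476, -0.119], TCP at [0.28, -0.559, 0.231] pointing down, gripper open.
Joint ranges: [-3.01, 3.01], [-1.01, 2.22], [0.06, 2.58], [-1.02, 4.17], [0.09, 2.62], [-3.14, 3.14]. Speed limits (rad/s): [2.57, 2.57, 3.14, 3.14, 3.14, 3.14].

INTERFACE

Orientations are given as a rotation vector (axis times angle).
In Python, from station import monitor, viewer, ticket gives the robot as it stands.
- The arm moves only by the tool servo_tool, never from a script. Its argument "commands" is one flat list of numbers, 7 for each row, row after row: the turn, a rotation vector about the tool's x, y, z in rad, then the shift along the tool's x, y, z in cm, then the opening, from 0 (shut) to 1 (fully open). In form: [rx, ry, rz, dx, dy, dz, claw, rx, ry, rz, dx, dy, dz, claw, ...]. A call has 1 to 20 rows; each row shifts and turns the pose as measured when the row begins, along the tool's axes as they then stand; what a row does not reach is not made up. A row lasts 1/10 s, in which the tool goes at most 50 mm and 8.59 degrees, less where a joint would pass 70% of its speed; a pose out of reach is approached as far as the arm can. A call is refused whole if a number of a shift passes 5 or a number of a turn 0.15, either way. A call with a gripper value outside its range is refused whole. The fingers move at their own pace and stop on an object; "grip_force" is the grip in N (left out, the last holds). Time passes only in rows, so rows that do not move let the fingers close. It gives the time, the measured TCP pose, the force and the opening at its end, in the units of the state.
- monitor.get_obs(): the state, without advancing time (a new reading comes with each control period).
- viewer.get_image(name): name is "scene" or "top"; returns a dict with "frame" (480x640x3 uint8, red, green, blue), "depth" (480x640 float32, m along the optical axis (not along the pixel's ray), 0 where there is no reading), "camera_matrix" (3x3 intrinsics, pixels), "cam_to_world" (4x4, takes a point from camera to world coordinates). Camera axes: x right, y down, z forward; pixel columns grow to the right and rows downward; lengths in m; the calibration is good to about 2 mm. A picture is of the moment at which its call begins.
- ticket.finish_job(): hands the job in, once; it reports no verdict.
The state is a dict: "t": time; "q": joint angles; "dq": joint speeds; "effort": joint torques, N m; "tool_pos": TCP position; "tool_rot": TCP orientation; "contact_force": force on the tool from outside, world axes, zero at the start; "wrist_torque": the same for the moment, N m; "opening": finger opening in m.
Only numpy, scipy, OpenCV 4.12 (cv2) and the standard library are available. Lean on these libraries where they do the work, as an engineer would, in place of code of your own. Each camera call takes 0.05 s, during which the arm holds its last target.

TASK

On the bent-rod rack, slide the red specimen off the back bar, round the bend beside it and along the arm until all of it is past the yellow band, then leave it hanging there freely and still. Leave the white specimen hanging where it is.

Things in the scene. Friction and masses are not known exactly. Their poses are not given: they have to be found in the camera images.
- rack: Fixed rack: grey foot, upright post, and on it a level U of bent 8 mm steel rod, open towards the robot (rack -x). Origin on the bench under the post; z up, y along the back bar. Each arm of the U ends in a black knob (radius 16 mm, x -150 to -162 mm) that keeps specimens on, and has a painted yellow band (no step) at x -76 to -84 mm. The post meets the rod from below; specimens cannot pass it.
- rod (a point): Axis of the rod above the post, 160 mm above the rack's origin, same axes. From here the back bar runs straight to y +/-90 mm, then the rod turns 90 degrees on a 40 mm radius (bend centres x -40, y +/-90 mm) into two level arms along y +/-130 mm, which run from x -40 to the knobs at x -150 mm.
- red_specimen: Red plate 12 mm thick, 90 g, hanging by its 26 mm hole on the back bar, left or right of the post. Origin: hole centre (9 mm below the rod's axis as it hangs; lifted 9 mm the rod is in mid-hole); y: hole axis and thickness; z up. 56 mm wide from z -85 to +28; above, a tab 26 mm wide rises to z +65, to be pinched from above across its thickness. It must turn with the rod to pass the bend.
- white_specimen: White plate of the same shape and size, hanging on the back bar on the other side of the post. To be left where it is.
Not all that is in view belongs to the job. Of the things like the red_specimen, leave any that is purple; of the rest the smaller one is meant.

How it is judged:
By the outcome, as a careful person would: the job done as asked, in the order asked, and still so for the second after the job is handed in, with the robot touching nothing.
It also fails if it takes over 38 s, if anything falls off the work surface, if the arm or the gripper's body presses on something with over 40 N, if the wrist force passes 120 N, or if a joint passes its speed limit or range.

## Working session

There is one attempt and no reset: what is moved stays moved. The work goes in short steps, Python scripts to look and compute and a tool call to move; the robot and the scene stay as the last step left them, time stands still between calls to the robot, and variables do not carry over. Pictures are saved under pics/ and viewed, and the job is handed in when it is done.

Besides the shell and the picture viewer there is one more tool, called after "Call:" in YAML: its name, and indented under it one key for each argument. servo_tool: Moves the arm, as the interface text tells. Its arguments: {"type":"object","properties":{"commands":{"type":"array","items":{"type":"number"}},"grip_force":{"type":"number"}},"required":["commands"]}

```bash
ls; mkdir -p pics; python3 - <<'E'
from station import monitor, viewer, ticket
import cv2,numpy as np
o=monitor.get_obs()
for k,v in o.items(): print(k,np.round(v,4))
for n in("scene","top"):
    d=viewer.get_image(n)
    np.savez(f'pics/{n}0.npz',**d)
    cv2.imwrite(f'pics/{n}0.png',d['frame'][:,:,::-1])
    print(n,d['camera_matrix'],d['cam_to_world'])
E
```

```text
pics
t 0.0
q [-1.226   0.0534  1.6143  0.      1.476  -0.119 ]
dq [ 0.0014 -0.0017 -0.     -0.0004 -0.0015 -0.0001]
effort [-4.00000e-04 -3.93674e+01 -3.70179e+01 -2.00000e-04  6.90000e-03
 -0.00000e+00]
tool_pos [ 0.2794 -0.5584  0.2301]
tool_rot [-0.4639  1.9656 -1.9614]
contact_force [ 0.255  -1.6825  0.2531]
wrist_torque [ 0.0022 -0.01   -0.0171]
opening 0.0854
scene [[529.21280291   0.         319.77169942]
 [  0.         529.21280291 239.17161017]
 [  0.           0.           1.        ]] [[ 0.64571262  0.51482223 -0.56392666  1.01190244]
 [ 0.76354233 -0.44271733  0.47011112 -0.28749069]
 [-0.00763645 -0.73413857 -0.67895674  0.59471264]
 [ 0.          0.          0.          1.        ]]
top [[483.29028216   0.         320.84815557]
 [  0.         483.29028216 234.66139461]
 [  0.           0.           1.        ]] [[ 0.02145691 -0.9961544   0.08494716  0.57636824]
 [-0.99964877 -0.02005483  0.01732442  0.00845596]
 [-0.01555419 -0.08528905 -0.99623483  0.75159094]
 [ 0.          0.          0.          1.        ]]
```

View pics/scene0.png

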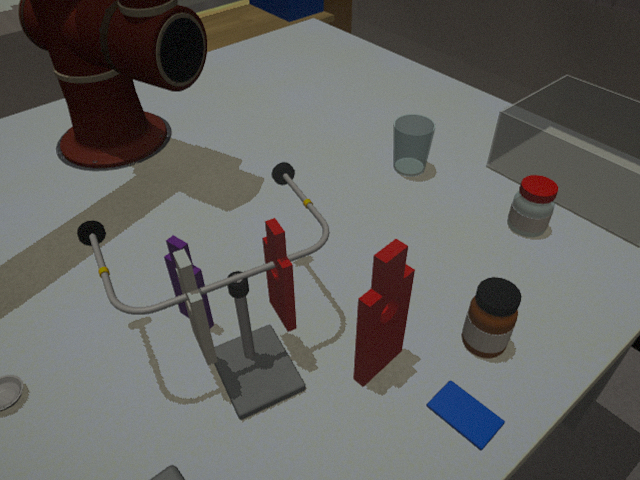

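View pics/top0.png

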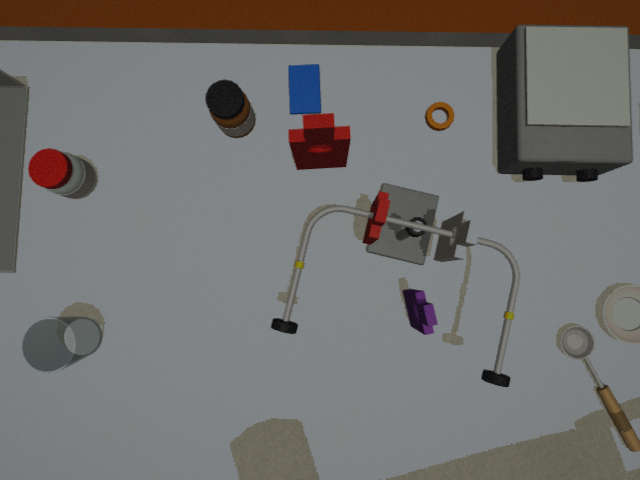

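The scene shows these candidates:
- The red plate hanging on the bar, at scene (280,275) and top (377,218).
- A larger red plate standing on the bench, at scene (385,310) and top (320,145).
- A purple plate standing at scene (188,285) and top (420,312).
- A white plate hanging at scene (195,300) and top (455,238).

I choose the smaller red plate on the bar, and will check it in a close crop.

```bash
cat > h.py <<'E'
import numpy as np,cv2
def ld(n): return dict(np.load(f'pics/{n}.npz'))
def dep(d,u,v):
    z=d['depth'][int(round(v)),int(round(u))]; K=d['camera_matrix'];T=d['cam_to_world']
    return T[:3,:3]@(np.linalg.inv(K)@[u,v,1]*z)+T[:3,3]
def plane(d,u,v,h):
    K=d['camera_matrix'];T=d['cam_to_world']
    r=T[:3,:3]@(np.linalg.inv(K)@[u,v,1]); s=(h-T[2,3])/r[2]; return T[:3,3]+s*r
def proj(d,p):
    K=d['camera_matrix'];T=d['cam_to_world']
    c=(np.asarray(p)-T[:3,3])@T[:3,:3]; q=c@K.T; return q[...,:2]/q[...,2:]
E
python3 - <<'E'
from h import *
s=ld('scene0');t=ld('top0')
a=s['frame'][200:350,150:350];b=t['frame'][180:280,340:480]
cv2.imwrite('pics/c1.png',cv2.resize(a,None,fx=4,fy=4,interpolation=cv2.INTER_CUBIC)[:,:,::-1])
b=t['frame'][180:400,260:530]
cv2.imwrite('pics/c2.png',cv2.resize(b,None,fx=2.7,fy=2.7,interpolation=cv2.INTER_CUBIC)[:,:,::-1])
for uv in [(400,223),(430,229),(345,208),(311,230),(299,265),(291,305),(509,315),(503,360),(518,280),(285,326),(496,378)]:
    print(uv,dep(t,*uv).round(4),plane(t,*uv,.16).round(4))
E
```

```text
(400, 223) [ 0.6429 -0.0779  0.1619] [ 0.6431 -0.0781  0.16  ]
(430, 229) [ 0.6361 -0.1142  0.1632] [ 0.6365 -0.1149  0.16  ]
(345, 208) [ 0.6597 -0.0102  0.1654] [ 0.6604 -0.0103  0.16  ]
(311, 230) [ 0.6476  0.0371 -0.0011] [0.6323 0.031  0.16  ]
(299, 265) [0.5889 0.0443 0.1657] [0.589  0.0447 0.16  ]
(291, 305) [0.5405 0.053  0.1624] [0.5403 0.0532 0.16  ]
(509, 315) [ 0.5346 -0.2082  0.1645] [ 0.5343 -0.2099  0.16  ]
(503, 360) [ 4.551e-01 -2.590e-01  3.000e-04] [ 0.4809 -0.2022  0.16  ]
(518, 280) [ 0.5765 -0.2201  0.1629] [ 0.5765 -0.2212  0.16  ]
(285, 326) [0.5166 0.0584 0.1754] [0.515  0.0598 0.16  ]
(496, 378) [ 0.4624 -0.1888  0.1742] [ 0.4596 -0.1936  0.16  ]
```

View pics/c1.png

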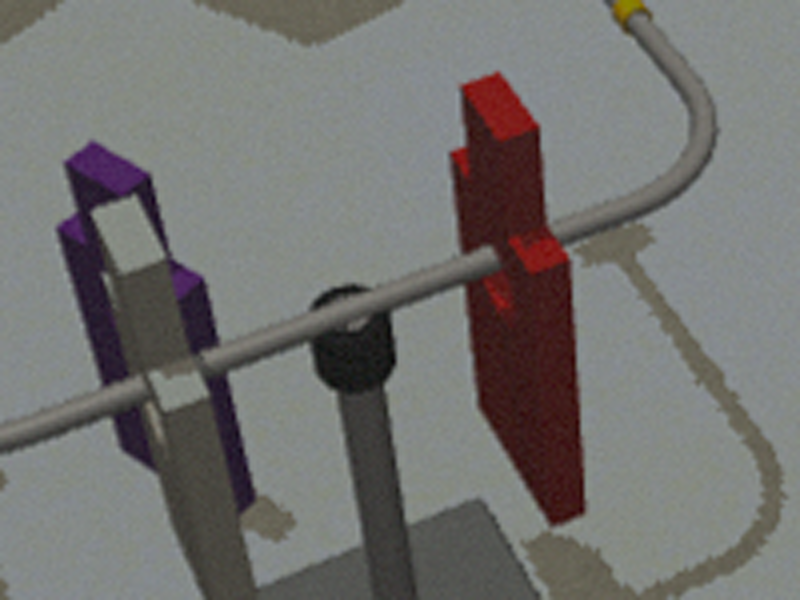

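View pics/c2.png

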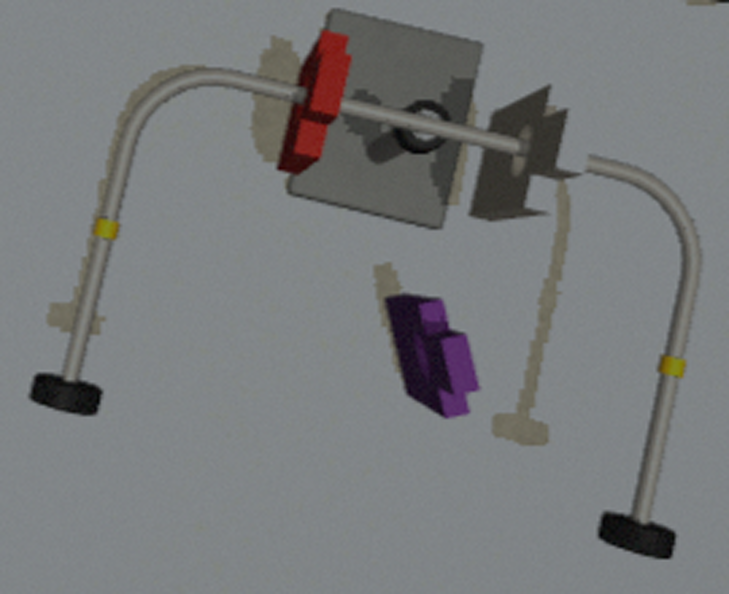

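The crop confirms it: the hanging red plate has the bar through its hole, with its tab up at crop (500,100). It sits on the +y side of the post. Next I'll fit the rack pose and measure the plate.

```bash
cat >> h.py <<'E'
def cloud(d):
    z=d['depth'];v,u=np.mgrid[:480,:640];K=d['camera_matrix'];T=d['cam_to_world']
    P=np.stack([u,v,np.ones_like(u)],-1)@np.linalg.inv(K).T*z[...,None]
    return P@T[:3,:3].T+T[:3,3]
def r2w(p,rk):
    x,y,a=rk; c,s=np.cos(a),np.sin(a); p=np.asarray(p,float)
    return np.stack([x+c*p[...,0]-s*p[...,1],y+s*p[...,0]+c*p[...,1]],-1)
def w2r(p,rk):
    x,y,a=rk; c,s=np.cos(a),np.sin(a); p=np.asarray(p,float)
    dx,dy=p[...,0]-x,p[...,1]-y
    return np.stack([c*dx+s*dy,-s*dx+c*dy],-1)
def rodpts():
    L=[np.c_[np.zeros(181),np.linspace(-.09,.09,181)]]
    th=np.linspace(0,np.pi/2,60)
    for s in(1,-1):
        L.append(np.c_[-.04+.04*np.cos(th),s*(.09+.04*np.sin(th))])
        L.append(np.c_[np.linspace(-.04,-.15,111),s*.13*np.ones(111)])
    return np.vstack(L)
E
cat > fit.py <<'E'
from h import *
from scipy.optimize import least_squares
from scipy.spatial import cKDTree
tree=cKDTree(rodpts())
rk=None
for n in('top0','scene0'):
    d=ld(n);P=cloud(d);f=d['frame'].astype(int)
    sat=f.max(-1)-f.min(-1)
    m=(P[...,2]>.157)&(P[...,2]<.172)&(d['depth']>0)&(P[...,0]>.4)&(P[...,0]<.72)&(P[...,1]>-.3)&(P[...,1]<.12)&(sat<40)
    p=P[m][:,:2]
    r=least_squares(lambda x:tree.query(w2r(p,x))[0],[.64,-.09,-.2],loss='soft_l1',f_scale=.003)
    q=w2r(p,r.x);dd=tree.query(q)[0]
    print(n,len(p),r.x.round(4),'med',np.median(dd).round(4))
    rk=rk if rk is not None else r.x
    print(' bands/knob proj',proj(d,np.c_[r2w([[-.08,.13],[-.08,-.13],[-.156,.13],[-.156,-.13]],r.x),[.164]*4]).round(1).tolist())
    red=(f[...,0]>70)&(f[...,1]<.4*f[...,0])&(f[...,2]<.4*f[...,0])&(d['depth']>0)
    R=P[red];qq=w2r(R,r.x); k=(np.abs(qq[:,0])<.06)&(qq[:,1]>-.0)&(qq[:,1]<.12)&(R[:,2]>.05)&(R[:,2]<.25)
    R=R[k];qq=qq[k]
    for lo,hi in((.2,.225),(.215,.225),(.172,.184),(.12,.17),(.065,.12)):
        j=(R[:,2]>lo)&(R[:,2]<hi)
        if j.sum()>5:
            a=qq[j]; print('  z',lo,hi,j.sum(),'x',np.percentile(a[:,0],[3,50,97]).round(4),'y',np.percentile(a[:,1],[3,50,97]).round(4),'slope dy/dx',np.polyfit(a[:,0],a[:,1],1)[0].round(3),'zmax',np.percentile(R[j,2],[50,98]).round(4))
E
python3 fit.py
```

```text
top0 3170 [ 0.6393 -0.0986 -0.221 ] med 0.0024
 bands/knob proj [[297.9, 264.3], [508.6, 316.5], [282.5, 325.8], [495.1, 379.5]]
  z 0.2 0.225 253 x [-0.012   0.0006  0.0129] y [0.0448 0.0504 0.0561] slope dy/dx 0.017 zmax [0.2157 0.2176]
  z 0.215 0.225 189 x [-0.0115  0.0006  0.0129] y [0.0449 0.0506 0.0561] slope dy/dx 0.003 zmax [0.216  0.2177]
  z 0.172 0.184 197 x [-0.027  -0.0159  0.0274] y [0.0449 0.0505 0.056 ] slope dy/dx 0.007 zmax [0.1788 0.1804]
scene0 3345 [ 0.6412 -0.1005 -0.215 ] med 0.0023
 bands/knob proj [[307.5, 202.7], [102.2, 271.7], [282.7, 172.5], [89.7, 232.1]]
  z 0.2 0.225 171 x [-0.0144 -0.0019  0.0103] y [0.0458 0.0512 0.0567] slope dy/dx -0.011 zmax [0.2166 0.218 ]
  z 0.215 0.225 171 x [-0.0144 -0.0019  0.0103] y [0.0458 0.0512 0.0567] slope dy/dx -0.011 zmax [0.2166 0.218 ]
  z 0.172 0.184 130 x [-0.0268  0.0166  0.0254] y [0.0456 0.0502 0.0567] slope dy/dx 0.086 zmax [0.1796 0.1814]
  z 0.12 0.17 59 x [-0.0121 -0.0078  0.0094] y [0.0454 0.0484 0.0522] slope dy/dx -0.073 zmax [0.14 0.16]
```

```bash
cat >> h.py <<'E'
from scipy.spatial.transform import Rotation as Ro
RK=(0.640,-0.0995,-0.218)
def Rdes(phi):  # jaw axis (tool z) along horizontal angle phi, tool y down
    z=np.array([np.cos(phi),np.sin(phi),0]);y=np.array([0,0,-1.]);return np.c_[np.cross(y,z),y,z]
def state():
    from station import monitor
    o=monitor.get_obs();return o
def delta(o,pos,phi):
    R=Ro.from_rotvec(o['tool_rot']).as_matrix()
    e=Rdes(phi)
    rv=Ro.from_matrix(R.T@e).as_rotvec(); d=R.T@(np.asarray(pos)-o['tool_pos'])*100
    return rv,d
E
python3 - <<'E'
from h import *
o=state();R=Ro.from_rotvec(o['tool_rot']).as_matrix();print(R.round(3))
print('phi now',np.degrees(np.arctan2(R[1,2],R[0,2])))
p=r2w([0,.0505],RK);print(p)
for k in(0,1):
    phi=np.pi/2+RK[2]-np.pi*k
    rv,d=delta(o,[*p,.24],phi);print(np.degrees(phi),rv.round(3),d.round(2))
E
```

```text
[[-0.894 -0.001  0.447]
 [-0.447  0.002 -0.894]
 [-0.    -1.    -0.002]]
phi now -63.426073495734045
[ 0.65092201 -0.05019524]
77.50952006614806 [ 1.00e-03 -2.46e+00 -2.00e-03] [-55.96  -0.92 -28.84]
-102.49047993385194 [0.002 0.682 0.   ] [-55.96  -0.92 -28.84]
```

```bash
cat >> h.py <<'E'
def plan(o,way,claw):
    """way: list of (pos,phi); print rows assuming each row is reached"""
    R=Ro.from_rotvec(o['tool_rot']).as_matrix();p=np.array(o['tool_pos']);out=[]
    for pos,phi in way:
        e=Rdes(phi);rv=Ro.from_matrix(R.T@e).as_rotvec();d=R.T@(np.asarray(pos)-p)*100
        out.append(np.r_[rv.round(3),d.round(2),claw]);R=e;p=np.asarray(pos)
    for r in out: print(', '.join(f'{x:g}' for x in r)+',')
    return out
E
python3 - <<'E'
from h import *
o=state();p0=o['tool_pos'];phi0=np.radians(-63.43);phi1=-np.pi/2+RK[2]
t=r2w([0,.0505],RK)
W=[([p0[0],p0[1],.265],phi0)]
for i in range(1,20):
    s=i/19; W.append(([*(p0[:2]+(t-p0[:2])*s),.265],phi0+(phi1-phi0)*s))
plan(o,W,.6)
E
```

```text
0.002, 0, -0, -0, -3.48, -0.01, 0.6,
0, 0.036, 0, -2.95, 0, -1.52, 0.6,
0, 0.036, 0, -2.89, 0, -1.62, 0.6,
0, 0.036, 0, -2.83, 0, -1.73, 0.6,
0, 0.036, 0, -2.77, 0, -1.83, 0.6,
0, 0.036, 0, -2.7, 0, -1.92, 0.6,
0, 0.036, 0, -2.63, 0, -2.02, 0.6,
0, 0.036, 0, -2.55, 0, -2.11, 0.6,
0, 0.036, 0, -2.48, 0, -2.2, 0.6,
0, 0.036, 0, -2.4, 0, -2.29, 0.6,
0, 0.036, 0, -2.31, 0, -2.37, 0.6,
0, 0.036, 0, -2.22, 0, -2.46, 0.6,
0, 0.036, 0, -2.14, 0, -2.53, 0.6,
0, 0.036, 0, -2.04, 0, -2.61, 0.6,
0, 0.036, 0, -1.95, 0, -2.68, 0.6,
0, 0.036, 0, -1.85, 0, -2.75, 0.6,
0, 0.036, 0, -1.75, 0, -2.81, 0.6,
0, 0.036, 0, -1.65, 0, -2.87, 0.6,
0, 0.036, 0, -1.54, 0, -2.93, 0.6,
0, 0.036, 0, -1.44, 0, -2.98, 0.6,
```

Call:
servo_tool:
  commands: [0,0,0,0,-3.5,0,0.6,0,0.036,0,-2.9,0,-1.5,0.6,0,0.036,0,-2.9,0,-1.6,0.6,0,0.036,0,-2.8,0,-1.7,0.6,0,0.036,0,-2.8,0,-1.8,0.6,0,0.036,0,-2.7,0,-1.9,0.6,0,0.036,0,-2.6,0,-2.0,0.6,0,0.036,0,-2.6,0,-2.1,0.6,0,0.036,0,-2.5,0,-2.2,0.6,0,0.036,0,-2.4,0,-2.3,0.6,0,0.036,0,-2.3,0,-2.4,0.6,0,0.036,0,-2.2,0,-2.4,0.6,0,0.036,0,-2.1,0,-2.5,0.6,0,0.036,0,-2.0,0,-2.6,0.6,0,0.036,0,-1.9,0,-2.7,0.6,0,0.036,0,-1.8,0,-2.7,0.6,0,0.036,0,-1.7,0,-2.8,0.6,0,0.036,0,-1.6,0,-2.9,0.6]

```text
t: 1.9
tool_pos: [0.6229, -0.0925, 0.2568]
tool_rot: [-0.179, -2.133, 2.107]
contact_force: [1.0, -0.3, 0.8]
opening: 0.0513
```

```bash
cat >> h.py <<'E'
def rep():
    o=state();R=Ro.from_rotvec(o['tool_rot']).as_matrix()
    g=o['tool_pos'];q=w2r(g[:2],RK)
    print('t',o['t'],'rack xy',q.round(4),'z',g[2].round(4),'phi_rack',np.degrees(np.arctan2(R[1,2],R[0,2])-RK[2]).round(2),'tilt',R[:,1].round(3),'F',o['contact_force'].round(2),'M',o['wrist_torque'].round(2),'op',o['opening'],'q6',o['q'][5].round(2));return o
E
python3 - <<'E'
from h import *
o=rep();phi1=-np.pi/2+RK[2]
t=r2w([0,.0505],RK);p0=o['tool_pos'];R=Ro.from_rotvec(o['tool_rot']).as_matrix();phi0=np.arctan2(R[1,2],R[0,2])
W=[([*(p0[:2]+(t-p0[:2])*s),.255],phi0+(phi1-phi0)*s) for s in (.4,.8,1)]
plan(o,W,.6)
E
```

```text
t 1.9 rack xy [-0.0182  0.0031] z 0.2568 phi_rack -87.94 tilt [-0.012  0.014 -1.   ] F [ 0.99 -0.3   0.83] M [-0.01  0.01 -0.02] op 0.05126351530015972 q6 1.48
0.011, 0.014, 0.015, -0.8, 0.19, -1.87, 0.6,
0, 0.014, 0, -0.77, 0, -1.88, 0.6,
0, 0.007, 0, -0.37, 0, -0.95, 0.6,
```

Call:
servo_tool:
  commands: [0.011,0.014,0.015,-0.8,0.2,-1.9,0.6,0,0.014,0,-0.8,0,-1.9,0.6,0,0.007,0,-0.4,0,-1.0,0.6,0,0,0,0,0,0,0.6,0,0,0,0,0,0,0.6]

```text
t: 2.4
tool_pos: [0.6529, -0.0438, 0.2512]
tool_rot: [-0.22, -2.107, 2.107]
contact_force: [-0.2, 0.3, 0.2]
opening: 0.0513
```

```bash
cat > look.py <<'E'
from h import *
import sys
from station import viewer
o=rep()
n=sys.argv[1];ims=[]
for c in('scene','top'):
    d=viewer.get_image(c);np.savez(f'pics/{c}{n}.npz',**d)
    f=d['frame'];f=f[150:390,50:370] if c=='scene' else f[150:390,240:560]
    ims.append(f)
im=cv2.resize(np.hstack(ims),(800,300),interpolation=cv2.INTER_CUBIC) if len(sys.argv)<3 else cv2.resize(ims[0],(800,600),interpolation=cv2.INTER_CUBIC)
cv2.imwrite(f'pics/look{n}.png',im[:,:,::-1])
E
python3 look.py 1; python3 - <<'E'
from h import *
o=rep();phi1=-np.pi/2+RK[2]
t=r2w([0,.0505],RK)
plan(o,[([*t,.23],phi1),([*t,.206],phi1),([*t,.183],phi1)],.6)
E
```

```text
t 2.4 rack xy [0.0006 0.0572] z 0.2512 phi_rack -89.73 tilt [-0.005  0.001 -1.   ] F [-0.17  0.34  0.2 ] M [ 0.    0.03 -0.01] op 0.051266602188779854 q6 1.6
t 2.5 rack xy [0.0006 0.0567] z 0.2513 phi_rack -89.79 tilt [-0.005  0.001 -1.   ] F [-0.02  0.51  0.41] M [-0.01 -0.02 -0.01] op 0.05114780238107131 q6 1.6
-0, 0.004, 0.005, 0.05, 2.13, 0.62, 0.6,
0, 0, 0, 0, 2.4, 0, 0.6,
0, 0, 0, 0, 2.3, 0, 0.6,
```

View pics/look1.png

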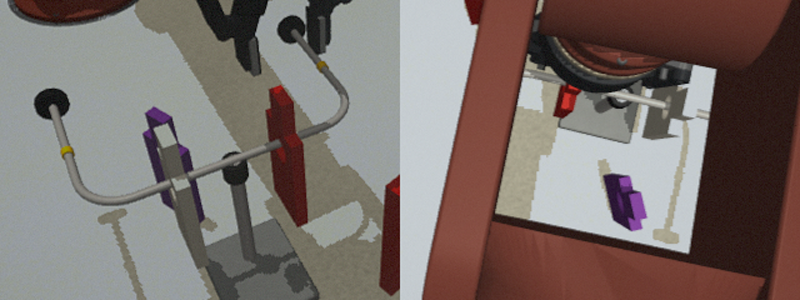

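The view shows the red plate at look (285,160) and the fingers above it at (250,60) and (318,30). I'll correct 6 mm and come down.

Call:
servo_tool:
  commands: [0,0.004,0.005,0,0.7,0.6,0.6,0,0,0,0,1.0,0,0.6,0,0,0,0,1.0,0,0.6,0,0,0,0,0,0,0.6,0,0,0,0,0,0,0.6]

```text
t: 3.0
tool_pos: [0.6499, -0.0535, 0.2213]
tool_rot: [-0.235, -2.103, 2.104]
contact_force: [0.7, -0.3, 0.3]
opening: 0.0511
```

```bash
python3 - <<'E'
from h import *
o=rep();phi1=-np.pi/2+RK[2]
t=r2w([0,.0505],RK)
plan(o,[([*t,.205],phi1),([*t,.183],phi1)],.6)
E
```

```text
t 3.0 rack xy [-0.0003  0.047 ] z 0.2213 phi_rack -90.26 tilt [-0.001 -0.001 -1.   ] F [ 0.69 -0.28  0.29] M [0.05 0.04 0.03] op 0.051104192134389485 q6 1.6
-0.001, -0.005, 0, -0.03, 1.63, -0.35, 0.6,
0, 0, 0, 0, 2.2, 0, 0.6,
```

Call:
servo_tool:
  commands: [0,-0.004,0,0,0.8,-0.25,0.6,0,0,0,0,0.8,0,0.6,0,0,0,0,0.8,0,0.6,0,0,0,0,0.8,0,0.6,0,0,0,0,0,0,0.6,0,0,0,0,0,0,0.6]

```text
t: 3.6
tool_pos: [0.6504, -0.0504, 0.186]
tool_rot: [-0.229, -2.105, 2.107]
contact_force: [0.7, 1.8, 1.1]
opening: 0.0511
```

```bash
python3 look.py 2 ; python3 - <<'E'
from h import *
o=rep()
E
```

```text
t 3.6 rack xy [-0.0005  0.0502] z 0.186 phi_rack -89.97 tilt [-0.001 -0.001 -1.   ] F [0.73 1.85 1.09] M [-0.    0.   -0.04] op 0.051148790534852724 q6 1.6
t 3.7 rack xy [-0.0004  0.0501] z 0.1862 phi_rack -89.98 tilt [-0.001 -0.001 -1.   ] F [-0.04 -0.67  0.33] M [0.01 0.01 0.03] op 0.05125127860295834 q6 1.6
```

View pics/look2.png

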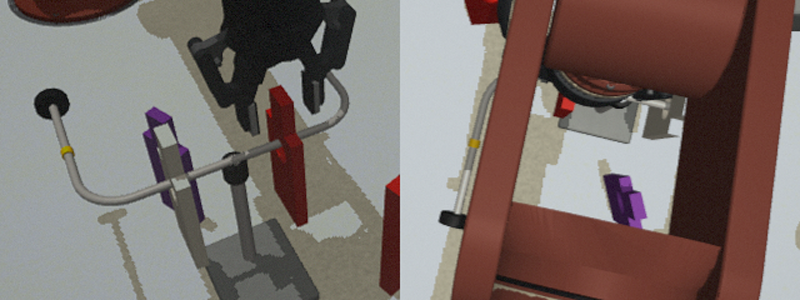

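```bash
python3 - <<'E'
from h import *
d=ld('scene2');o=state()
for y in (.0246,.0502,.0758):
    print(proj(d,np.r_[r2w([0,y],RK),o['tool_pos'][2]]).round(1), 'crop', ((proj(d,np.r_[r2w([0,y],RK),o['tool_pos'][2]])-[50,150])*1.25).round(0))
f=d['frame'][170:290,210:340];cv2.imwrite('pics/c3.png',cv2.resize(f,None,fx=5,fy=5,interpolation=cv2.INTER_CUBIC)[:,:,::-1])
E
```

```text
[254.8 254.9] crop [256. 131.]
[276.  247.3] crop [282. 122.]
[296.5 240. ] crop [308. 112.]
```

View pics/c3.png

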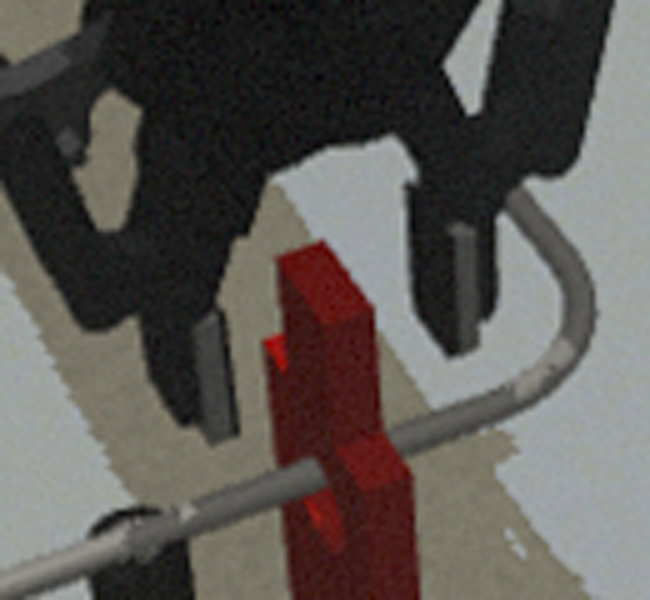

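The pads stand on either side of the tab in the crop, at (215,380) and (465,290), with the tab at (330,290). Now I'll close.

Call:
servo_tool:
  commands: [0,0,0,0,0,0,0.3,0,0,0,0,0,0,0.2,0,0,0,0,0,0,0,0,0,0,0,0,0,0,0,0,0,0,0,0,0,0,0,0,0,0,0,0]
  grip_force: 45

```text
t: 4.3
tool_pos: [0.6511, -0.0506, 0.1876]
tool_rot: [-0.232, -2.106, 2.108]
contact_force: [1.1, 0.6, -0.5]
opening: 0.0113
```

```bash
python3 - <<'E'
from h import *
o=rep()
E
```

```text
t 4.3 rack xy [0.0003 0.0501] z 0.1876 phi_rack -89.98 tilt [ 0.001 -0.001 -1.   ] F [ 1.1   0.62 -0.47] M [-0.   -0.08  0.01] op 0.011332904831666301 q6 1.6
```

Call:
servo_tool:
  commands: [0,0,0,0,-0.4,0,0,0,0,0,0,-0.4,0,0,0,0,0,0,0,0,0,0,0,0,0,0,0,0]

```text
t: 4.7
tool_pos: [0.651, -0.0506, 0.1962]
tool_rot: [-0.231, -2.106, 2.108]
contact_force: [0.8, 0.5, -0.7]
opening: 0.0114
```

```bash
python3 look.py 3 1
```

```text
t 4.7 rack xy [0.0002 0.0501] z 0.1962 phi_rack -89.98 tilt [ 0.001 -0.001 -1.   ] F [ 0.8   0.47 -0.72] M [-0.   -0.02 -0.01] op 0.011398319465435984 q6 1.6
```

View pics/look3.png

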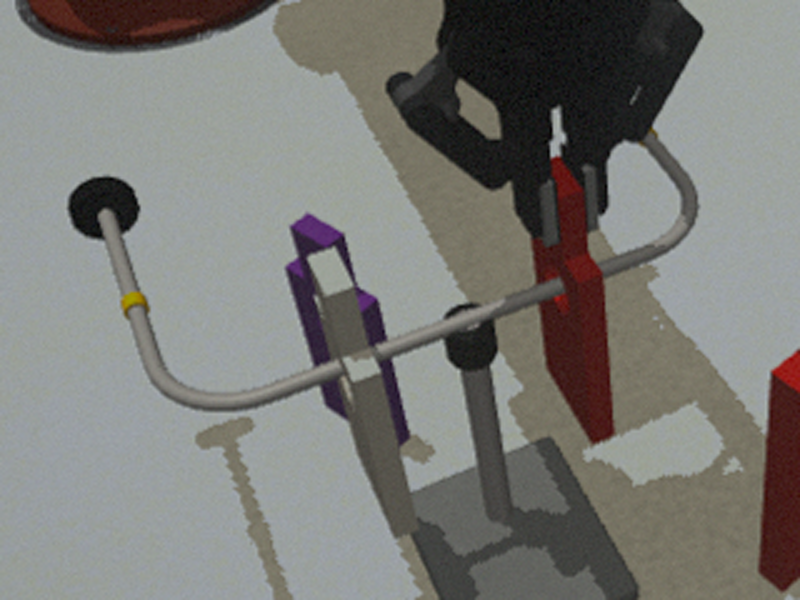

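The plate is held between the pads at look (565,210), with the rod mid-hole. Now I'll slide it along the bar.

Call:
servo_tool:
  commands: [0,0,0,0,0,-0.6,0,0,0,0,0,0,-0.7,0,0,0,0,0,0,-0.7,0,0,0,0,0,0,-0.7,0,0,0,0,0,0,-0.5,0,0,0,0,0,0,-0.2,0,0,0,0,0,0,0,0]

```text
t: 5.5
tool_pos: [0.6588, -0.0134, 0.1955]
tool_rot: [-0.229, -2.107, 2.108]
contact_force: [-0.1, -0.6, 0.5]
opening: 0.0115
```

```bash
python3 - <<'E'
from h import *
o=rep()
E
```

```text
t 5.5 rack xy [-0.0003  0.0881] z 0.1955 phi_rack -89.91 tilt [ 0. -0. -1.] F [-0.13 -0.62  0.45] M [ 0.01 -0.04  0.01] op 0.011476723625827813 q6 1.65
```

```bash
cat >> h.py <<'E'
def path(s):  # s: arc length from y=.09 ; returns rack xy, theta
    if s<0: return np.array([0,.09+s]),0.
    L=.04*np.pi/2
    if s<L:
        th=s/.04; return np.array([-.04+.04*np.cos(th),.09+.04*np.sin(th)]),th
    return np.array([-.04-(s-L),.13]),np.pi/2
def wayp(ss,z):
    W=[]
    for s in ss:
        p,th=path(s); W.append(([*r2w(p,RK),z],-np.pi/2+th+RK[2]))
    return W
E
python3 - <<'E'
from h import *
o=rep()
plan(o,wayp(np.arange(0,.021,.0035),.1962),0)
E
```

```text
t 5.5 rack xy [-0.0003  0.0881] z 0.1955 phi_rack -89.91 tilt [ 0. -0. -1.] F [-0.13 -0.62  0.45] M [ 0.01 -0.04  0.01] op 0.011476723625827813 q6 1.65
-0, 0.002, -0, -0.03, -0.07, -0.19, 0,
0, -0.087, 0, 0.02, 0, -0.35, 0,
0, -0.088, 0, 0.02, 0, -0.35, 0,
0, -0.087, 0, 0.02, 0, -0.35, 0,
0, -0.088, 0, 0.02, 0, -0.35, 0,
0, -0.087, 0, 0.02, 0, -0.35, 0,
```

Call:
servo_tool:
  commands: [0,0,0,0,-0.07,-0.15,0,0,-0.08,0,0.02,0,-0.32,0,0,-0.08,0,0.02,0,-0.32,0,0,-0.08,0,0.02,0,-0.32,0,0,-0.08,0,0.02,0,-0.32,0,0,-0.08,0,0.02,0,-0.32,0,0,0,0,0,0,0,0]

```text
t: 6.2
tool_pos: [0.6591, 0.0034, 0.1966]
tool_rot: [-0.209, 2.117, -2.119]
contact_force: [-0.3, -0.9, -0.6]
opening: 0.011
```

```bash
python3 - <<'E'
from h import *
o=rep()
plan(o,wayp(np.arange(.023,.048,.0035),.1962),0)
E
python3 look.py 4 1
```

```text
t 6.2 rack xy [-0.0036  0.1046] z 0.1966 phi_rack -66.23 tilt [ 0.    -0.001 -1.   ] F [-0.27 -0.85 -0.62] M [ 0.03 -0.05 -0.02] op 0.010965746473324949 q6 1.27
-0.001, -0.16, -0, -0.03, 0.04, -0.77, 0,
0, -0.087, 0, 0.02, 0, -0.35, 0,
0, -0.088, 0, 0.02, 0, -0.35, 0,
0, -0.088, 0, 0.02, 0, -0.35, 0,
0, -0.087, 0, 0.02, 0, -0.35, 0,
0, -0.087, 0, 0.02, 0, -0.35, 0,
0, -0.088, 0, 0.02, 0, -0.35, 0,
0, -0.088, 0, 0.02, 0, -0.35, 0,
t 6.2 rack xy [-0.0036  0.1046] z 0.1966 phi_rack -66.23 tilt [ 0.    -0.001 -1.   ] F [-0.27 -0.85 -0.62] M [ 0.03 -0.05 -0.02] op 0.010965746473324949 q6 1.27
```

View pics/look4.png

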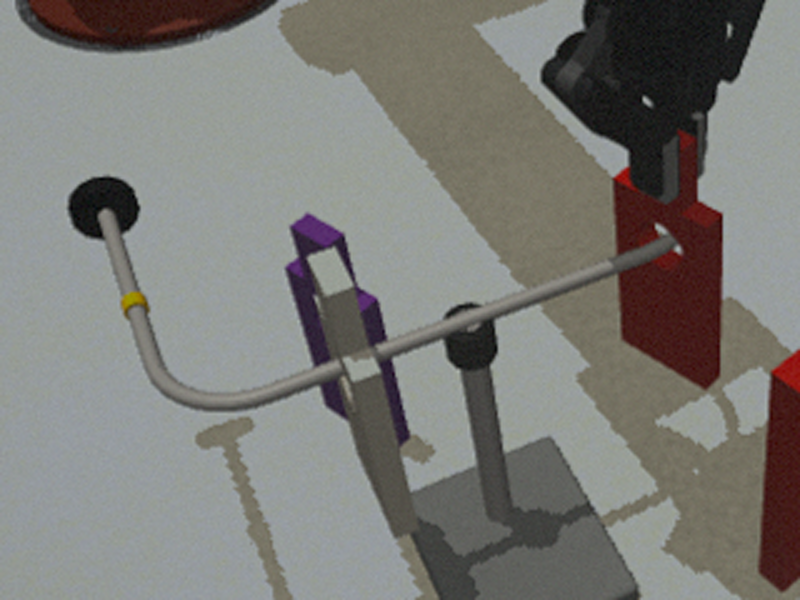

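```bash
python3 - <<'E'
from h import *
d=ld('top0');P=cloud(d);f=d['frame'].astype(int)
for n in ('top0','scene0'):
    d=ld(n);P=cloud(d);f=d['frame'].astype(int)
    m=(f[...,0]>70)&(f[...,1]<.4*f[...,0])&(f[...,2]<.4*f[...,0])&(P[...,0]>.68)&(P[...,0]<.85)&(P[...,1]>-.1)&(P[...,1]<.1)&(P[...,2]>.003)
    p=P[m];print(p.min(0).round(3),p.max(0).round(3),np.percentile(p,[1,99],axis=0).round(3))
o=rep();plan(o,wayp(np.arange(.0185,.048,.0035),.1962),0)
E
```

```text
[ 0.743 -0.014  0.097] [0.764 0.062 0.211] [[ 0.745 -0.014  0.099]
 [ 0.763  0.061  0.21 ]]
[ 0.743 -0.015  0.099] [0.765 0.063 0.211] [[ 0.745 -0.014  0.1  ]
 [ 0.764  0.062  0.211]]
t 6.3 rack xy [-0.0035  0.1043] z 0.1966 phi_rack -66.33 tilt [ 0.    -0.001 -1.   ] F [ 0.43  0.12 -1.46] M [-0.02 -0.05  0.01] op 0.011624285685286144 q6 1.27
-0.001, -0.049, -0, -0.08, 0.04, -0.35, 0,
0, -0.087, 0, 0.02, 0, -0.35, 0,
0, -0.088, 0, 0.02, 0, -0.35, 0,
0, -0.087, 0, 0.02, 0, -0.35, 0,
0, -0.088, 0, 0.02, 0, -0.35, 0,
0, -0.087, 0, 0.02, 0, -0.35, 0,
0, -0.087, 0, 0.02, 0, -0.35, 0,
0, -0.088, 0, 0.02, 0, -0.35, 0,
0, -0.087, 0, 0.02, 0, -0.35, 0,
```

Call:
servo_tool:
  commands: [0,-0.05,0,-0.05,0,-0.3,0,0,-0.08,0,0.02,0,-0.32,0,0,-0.08,0,0.02,0,-0.32,0,0,-0.08,0,0.02,0,-0.32,0,0,-0.08,0,0.02,0,-0.32,0,0,-0.08,0,0.02,0,-0.32,0,0,-0.08,0,0.02,0,-0.32,0,0,-0.08,0,0.02,0,-0.32,0,0,0,0,0,0,0,0]

```text
t: 7.2
tool_pos: [0.6474, 0.0228, 0.1968]
tool_rot: [-0.749, 1.74, -1.744]
contact_force: [-0.1, 0.1, -0.8]
opening: 0.0112
```

```bash
python3 - <<'E'
from h import *
o=rep()
q=w2r(o['tool_pos'][:2],RK)-[-.04,.09];print('theta',np.degrees(np.arctan2(q[1],q[0])),'r',np.hypot(*q), 's',.04*np.arctan2(q[1],q[0]))
s=.04*np.arctan2(q[1],q[0])
plan(o,wayp(s+np.arange(1,9)*.0035,.1962),0)
E
python3 look.py 5 1
```

```text
t 7.2 rack xy [-0.0192  0.121 ] z 0.1968 phi_rack -30.96 tilt [ 0.001 -0.002 -1.   ] F [-0.1   0.13 -0.84] M [-0.05  0.02 -0.03] op 0.011161957093337508 q6 0.68
theta 56.22410023605199 r 0.03734317805315761 s 0.03925182672361713
-0.002, -0.038, 0.001, -0.27, 0.06, -0.34, 0,
0, -0.087, 0, 0.02, 0, -0.35, 0,
0, -0.088, 0, 0.02, 0, -0.35, 0,
0, -0.087, 0, 0.02, 0, -0.35, 0,
0, -0.087, 0, 0.02, 0, -0.35, 0,
0, -0.088, 0, 0.02, 0, -0.35, 0,
0, -0.065, 0, 0.01, 0, -0.35, 0,
0, 0, 0, -0, 0, -0.35, 0,
t 7.2 rack xy [-0.0192  0.121 ] z 0.1968 phi_rack -30.96 tilt [ 0.001 -0.002 -1.   ] F [-0.1   0.13 -0.84] M [-0.05  0.02 -0.03] op 0.011161957093337508 q6 0.68
```

View pics/look5.png

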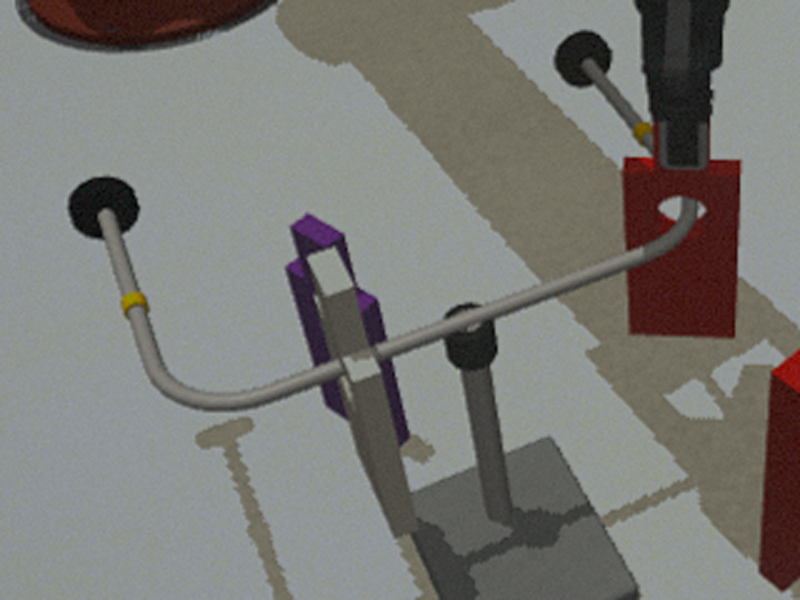

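The rod sits slightly to the outside of the hole at look (690,205), so I'll correct outward while continuing.

Call:
servo_tool:
  commands: [0,-0.03,0,-0.2,0.05,-0.3,0,0,-0.08,0,0.0,0,-0.32,0,0,-0.08,0,0.0,0,-0.32,0,0,-0.08,0,0.01,0,-0.32,0,0,-0.08,0,0.02,0,-0.32,0,0,-0.08,0,0.02,0,-0.32,0,0,-0.06,0,0.02,0,-0.32,0,0,0,0,0,0,-0.2,0,0,0,0,0,0,0,0]

```text
t: 8.2
tool_pos: [0.6279, 0.0362, 0.1959]
tool_rot: [-1.078, 1.392, -1.396]
contact_force: [-0.1, 0.8, -1.7]
opening: 0.0113
```

```bash
python3 - <<'E'
from h import *
o=rep()
plan(o,wayp(.04*np.pi/2+np.array([.01,.017,.024,.031]),.1962),0)
E
python3 look.py 6 1
```

```text
t 8.2 rack xy [-0.0412  0.1299] z 0.1959 phi_rack -2.07 tilt [ 0.001 -0.002 -1.   ] F [-0.14  0.77 -1.66] M [ 0.02 -0.04  0.03] op 0.01129007082138306 q6 0.19
-0.002, -0.036, 0.002, 0.02, -0.03, -0.88, 0,
0, 0, 0, 0, 0, -0.7, 0,
0, 0, 0, -0, 0, -0.7, 0,
0, 0, 0, -0, 0, -0.7, 0,
t 8.2 rack xy [-0.0412  0.1299] z 0.1959 phi_rack -2.07 tilt [ 0.001 -0.002 -1.   ] F [-0.14  0.77 -1.66] M [ 0.02 -0.04  0.03] op 0.01129007082138306 q6 0.19
```

View pics/look6.png

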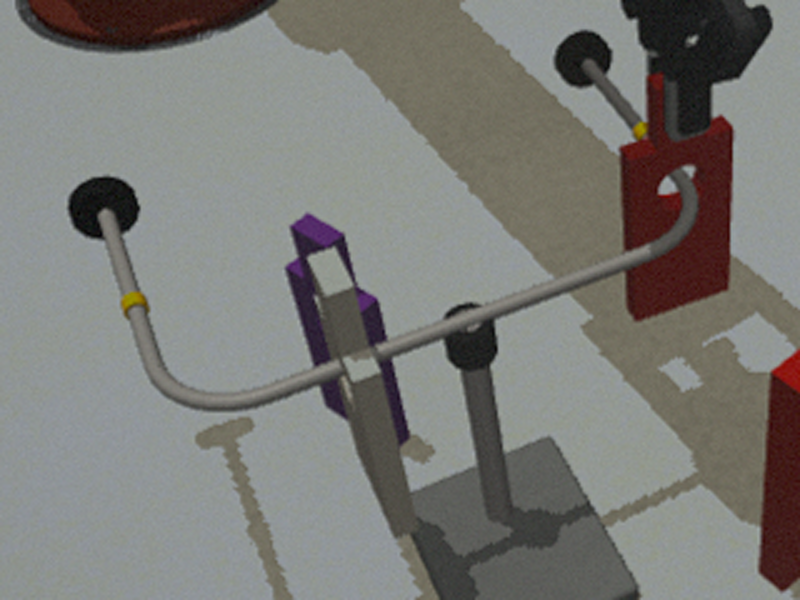

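Call:
servo_tool:
  commands: [0,-0.03,0,0,0,-0.6,0,0,0,0,0,0,-0.7,0,0,0,0,0,0,-0.7,0,0,0,0,0,0,-0.7,0,0,0,0,0,0,-0.7,0,0,0,0,0,0,-0.5,0,0,0,0,0,0,0,0]

```text
t: 9.0
tool_pos: [0.5864, 0.0458, 0.1959]
tool_rot: [-1.096, 1.369, -1.373]
contact_force: [1.3, -0.8, -0.0]
opening: 0.0109
```

```bash
python3 - <<'E'
from h import *
o=rep()
plan(o,wayp(.04*np.pi/2+np.array([.075]),.1962),0)
E
python3 look.py 7
```

```text
t 9.0 rack xy [-0.0838  0.1302] z 0.1959 phi_rack -0.26 tilt [ 0.001 -0.002 -1.   ] F [ 1.28 -0.85 -0.02] M [-0.02 -0.03  0.03] op 0.010911673088519664 q6 0.18
-0.001, -0.005, 0.002, 0.04, -0.04, -3.12, 0,
t 9.0 rack xy [-0.0838  0.1302] z 0.1959 phi_rack -0.26 tilt [ 0.001 -0.002 -1.   ] F [ 1.28 -0.85 -0.02] M [-0.02 -0.03  0.03] op 0.010911673088519664 q6 0.18
```

View pics/look7.png

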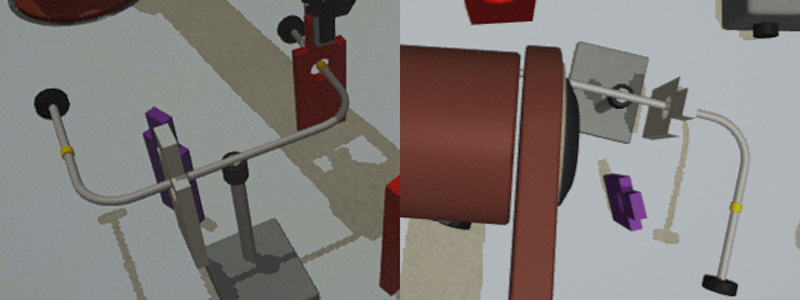

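The band now shows in the hole at look (320,65), which agrees with x ≈ -84 mm. It needs about 32 mm more.

Call:
servo_tool:
  commands: [0,-0.004,0,0.02,0,-0.5,0,0,0,0,0,0,-0.7,0,0,0,0,0,0,-0.7,0,0,0,0,0,0,-0.7,0,0,0,0,0,0,-0.3,0,0,0,0,0,0,0,0,0,0,0,0,0,0,0]

```text
t: 9.8
tool_pos: [0.5563, 0.0521, 0.1959]
tool_rot: [-1.098, 1.366, -1.371]
contact_force: [0.9, -0.5, -0.3]
opening: 0.0109
```

```bash
python3 look.py 8 1
```

```text
t 9.8 rack xy [-0.1145  0.1299] z 0.1959 phi_rack -0.03 tilt [ 0.002 -0.002 -1.   ] F [ 0.9  -0.51 -0.32] M [-0.07  0.06 -0.02] op 0.010868059474052616 q6 0.18
```

View pics/look8.png

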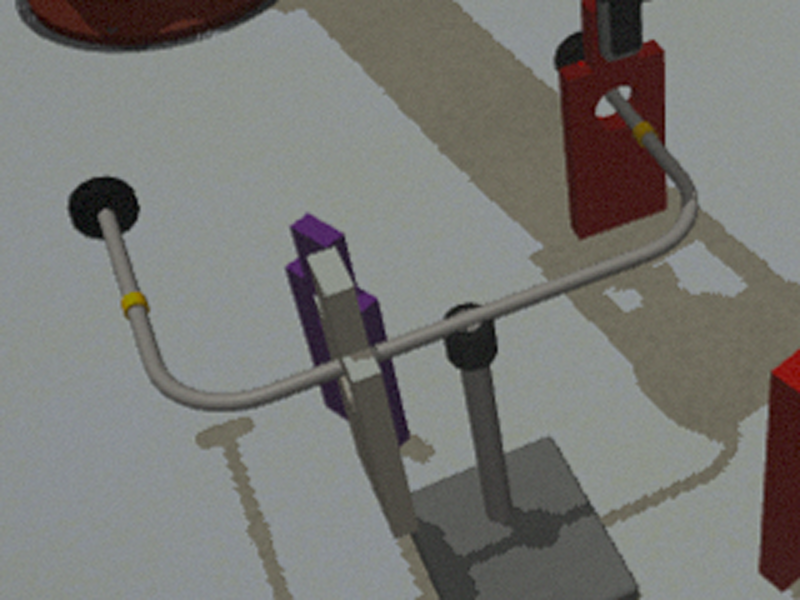

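The plate is about 25 mm past the band at look (643,132). Now I'll lower it onto the rod.

Call:
servo_tool:
  commands: [0,0,0,0,0.25,0,0,0,0,0,0,0.25,0,0,0,0,0,0,0.2,0,0,0,0,0,0,0,0,0,0,0,0,0,0,0,0]

```text
t: 10.4
tool_pos: [0.5568, 0.0519, 0.1879]
tool_rot: [-1.098, 1.367, -1.371]
contact_force: [0.1, -0.5, -0.7]
opening: 0.0112
```

```bash
python3 look.py 9 1
```

```text
t 10.4 rack xy [-0.1139  0.1298] z 0.1879 phi_rack -0.05 tilt [ 0.001 -0.002 -1.   ] F [ 0.07 -0.55 -0.7 ] M [ 0.   -0.03  0.03] op 0.011247500337799792 q6 0.18
```

View pics/look9.png

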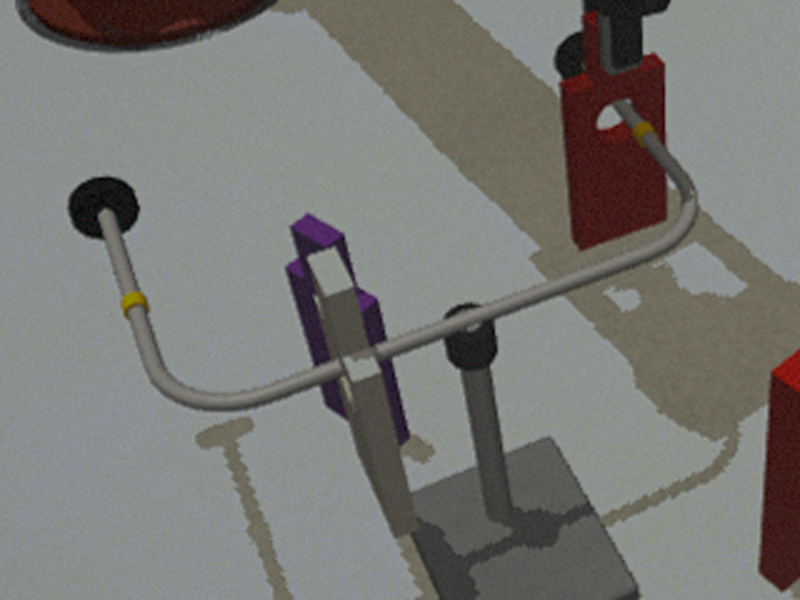

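Call:
servo_tool:
  commands: [0,0,0,0,0.12,0,0,0,0,0,0,0,0,0,0,0,0,0,0,0,0]

```text
t: 10.8
tool_pos: [0.5573, 0.0518, 0.1877]
tool_rot: [-1.097, 1.366, -1.371]
contact_force: [-0.0, 0.3, 0.3]
opening: 0.0113
```

```bash
python3 -c "
from h import *
rep()"
```

```text
t 10.8 rack xy [-0.1134  0.1299] z 0.1877 phi_rack -0.05 tilt [ 0.003 -0.002 -1.   ] F [-0.04  0.25  0.33] M [0.   0.04 0.01] op 0.011252946186609393 q6 0.18
```

Call:
servo_tool:
  commands: [0,0,0,0,0,0,0.18,0,0,0,0,0,0,0.22,0,0,0,0,0,0,0.28,0,0,0,0,0,0,0.35,0,0,0,0,0,0,0.35,0,0,0,0,0,0,0.35]

```text
t: 11.4
tool_pos: [0.5576, 0.0519, 0.188]
tool_rot: [-1.096, 1.365, -1.372]
contact_force: [-0.1, 0.5, 1.1]
opening: 0.0301
```

```bash
python3 look.py 10 1
```

```text
t 11.4 rack xy [-0.1132  0.13  ] z 0.188 phi_rack -0.05 tilt [ 0.003 -0.002 -1.   ] F [-0.12  0.48  1.14] M [ 0.01  0.05 -0.03] op 0.03008568679313425 q6 0.18
```

View pics/look10.png

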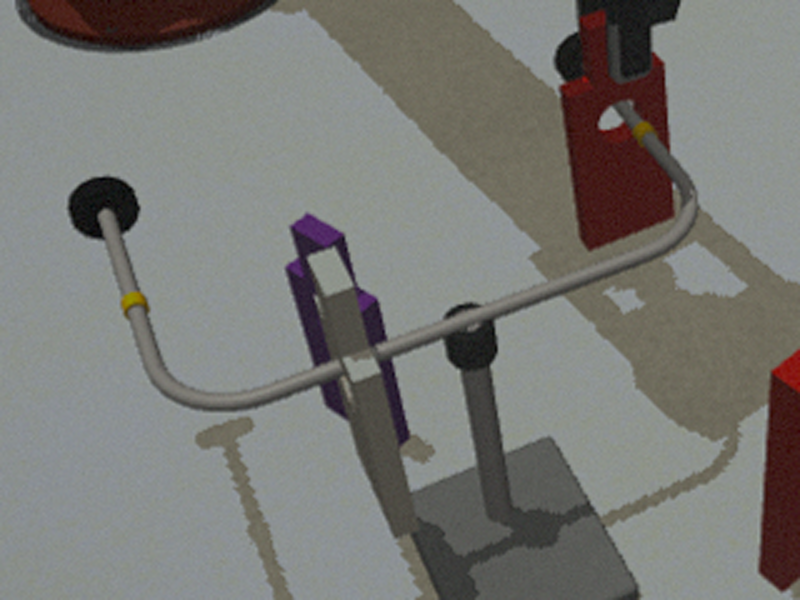

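The plate is released and hangs on the rod. The pads have moved off the tab, so I'll go straight up.

Call:
servo_tool:
  commands: [0,0,0,0,-0.6,0,0.35,0,0,0,0,-1.0,0,0.35,0,0,0,0,-1.5,0,0.35,0,0,0,0,-2.0,0,0.35,0,0,0,0,-2.5,0,0.35,0,0,0,0,-2.5,0,0.35,0,0,0,0,-2.0,0,0.35,0,0,0,0,-1.0,0,0.35,0,0,0,0,0,0,0.35,0,0,0,0,0,0,0.35]

```text
t: 12.5
tool_pos: [0.5577, 0.0522, 0.3341]
tool_rot: [-1.09, 1.359, -1.375]
contact_force: [-0.3, 0.0, -0.3]
opening: 0.0298
```

```bash
python3 look.py 11 1
```

```text
t 12.5 rack xy [-0.1131  0.1303] z 0.3341 phi_rack -0.05 tilt [ 0.012 -0.002 -1.   ] F [-0.27  0.03 -0.26] M [-0.03  0.   -0.  ] op 0.02983312701648426 q6 0.18
```

View pics/look11.png

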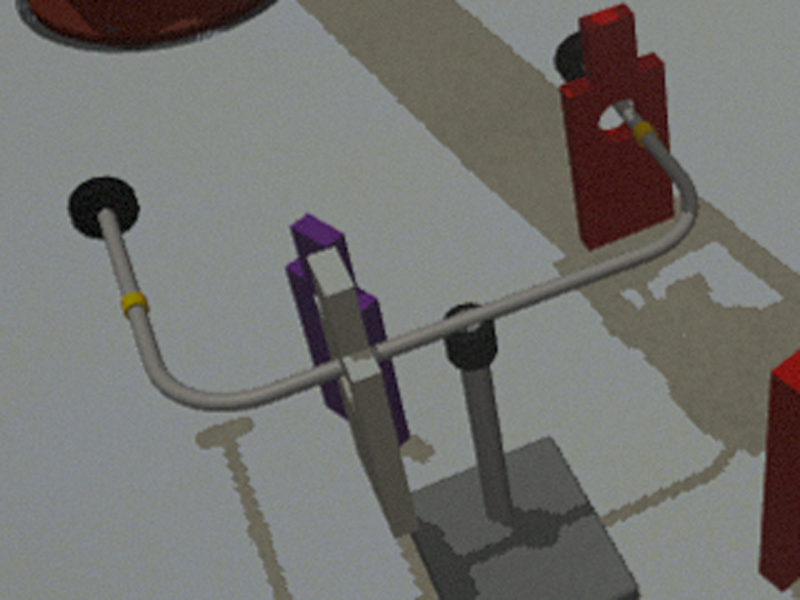

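The plate hangs freely at look (615,130) with the band in front of it at (643,132). I'll wait a second, then check that it's still and measure it.

Call:
servo_tool:
  commands: [0,0,0,0,0,0,0.35,0,0,0,0,0,0,0.35,0,0,0,0,0,0,0.35,0,0,0,0,0,0,0.35,0,0,0,0,0,0,0.35,0,0,0,0,0,0,0.35,0,0,0,0,0,0,0.35,0,0,0,0,0,0,0.35,0,0,0,0,0,0,0.35,0,0,0,0,0,0,0.35]

```text
t: 13.6
tool_pos: [0.5561, 0.0522, 0.3284]
tool_rot: [-1.097, 1.366, -1.371]
contact_force: [0.2, 0.3, -0.3]
opening: 0.03
```

```bash
python3 look.py 12 1; python3 - <<'E'
from h import *
for n in ('scene11','scene12'):
    d=ld(n);P=cloud(d);f=d['frame'].astype(int)
    red=(f[...,0]>55)&(f[...,1]<.45*f[...,0])&(f[...,2]<.45*f[...,0])&(d['depth']>0)
    q=w2r(P,RK);m=red&(np.abs(q[...,0]+.11)<.05)&(np.abs(q[...,1]-.13)<.06)&(P[...,2]>.04)
    v,u=np.nonzero(m)
    print(n,m.sum(),'centroid',u.mean().round(2),v.mean().round(2),'x',np.percentile(q[m][:,0],[1,50,99]).round(4),'y',np.percentile(q[m][:,1],[1,50,99]).round(4),'z',np.percentile(P[m][:,2],[1,99]).round(4))
    t=m&(P[...,2]>.19)
    for lo,hi in((.18,.215),(.214,.23),(.07,.12)):
        t=m&(P[...,2]>lo)&(P[...,2]<hi);print('  ',lo,t.sum(),'x',np.percentile(q[t][:,0],[2,50,98]).round(4),'y',np.percentile(q[t][:,1],[2,50,98]).round(4))
a,b,c=[ld(n)['frame'].astype(int) for n in('scene0','scene11','scene12')]
print('diff 11-12 plate',np.abs(b-c)[150:260,260:330].mean(),'bg',np.abs(b-c)[300:400,50:150].mean())
print('white region 0-12',np.abs(a-c)[235:370,170:215].mean(),'bg',np.abs(a-c)[400:470,50:130].mean())
E
```

```text
t 13.6 rack xy [-0.1148  0.13  ] z 0.3284 phi_rack -0.05 tilt [ 0.003 -0.002 -1.   ] F [ 0.25  0.34 -0.27] M [-0.02  0.01  0.02] op 0.029980324659655153 q6 0.18
scene11 2121 centroid 296.1 204.39 x [-0.1182 -0.1076 -0.1055] y [0.1007 0.1248 0.1565] z [0.0705 0.2171]
   0.18 285 x [-0.1165 -0.1076 -0.1058] y [0.1136 0.127  0.1521]
   0.214 118 x [-0.1189 -0.1122 -0.1063] y [0.1129 0.125  0.1374]
   0.07 772 x [-0.1092 -0.1074 -0.1056] y [0.1033 0.1278 0.1567]
scene12 2086 centroid 296.25 204.39 x [-0.1181 -0.1076 -0.1055] y [0.1008 0.1249 0.1566] z [0.0704 0.2171]
   0.18 276 x [-0.1163 -0.1075 -0.1059] y [0.1136 0.1256 0.1528]
   0.214 122 x [-0.1187 -0.1117 -0.1063] y [0.1134 0.1251 0.1371]
   0.07 758 x [-0.1093 -0.1074 -0.1056] y [0.1039 0.1289 0.157 ]
diff 11-12 plate 3.3135497835497834 bg 2.2180333333333335
white region 0-12 2.831440329218107 bg 2.5416666666666665
```

View pics/look12.png

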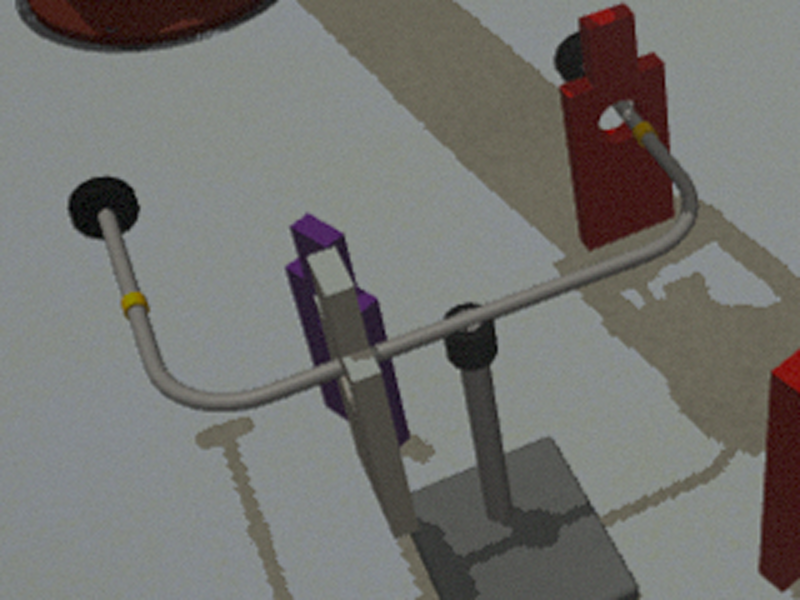

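The plate is still, 22 mm past the band's far edge, and the gripper is 11 cm above its top. Handing in.

```bash
python3 -c "
from station import ticket
print(ticket.finish_job())"
```

```text
the job is handed in; nothing more can be done
None
```

I pinched the smaller, hanging red specimen by its tab and lifted it about 9 mm. I then slid it along the back bar, turned it with the bend and took it along the +y arm. Past the yellow band I lowered it onto the rod, let go and backed straight up. The job was handed in at about 14 s of the 38 s allowed.

**Last checks**
- **Position:** the plate spans rack x from about -106 to -118 mm, so all of it is some 22 mm past the band's far edge at -84 mm and clear of the knob.
- **Hanging freely and still:** its top is at z 0.216–0.217, which fits hanging on the rod. Two pictures about 1 s apart show it unmoved (image centroid shift about 0.15 pixels). The gripper was about 11 cm above it.
- **Others:** the white specimen's image is unchanged beyond camera noise, and the purple and larger red plates were not touched.
- **Forces:** the contact forces I read at the end of each move stayed at about 2 N or less.

**What disagreed:** the two cameras put the rack about 2–3 mm apart, so I used the mean. The arm also tended to overshoot its moves by a few millimetres, and I corrected that between steps. None of the final checks failed.

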